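# Seat the power module and probe the board's test pad

## Robot

A 7-joint arm with a two-finger parallel gripper is mounted at the origin on the work surface. World frame = base frame: x ahead of the robot, y to its left, z up, the work surface at z = 0. Lengths are in mm, angles in rad, forces in N, time in s.
With the tool pointing down it reaches from about 425 to 875 mm from the base axis. Payload 8.4 kg.
Tool frame: the origin (TCP) lies on the centre line of the jaws, within the pads' length; the fingertips stand 25 mm ahead of it and the grasp point (between the pads) lies 6 mm ahead of it; z points along the fingers, y is the line along which they close (so a half turn about z gives the same grasp; the last joint's range is limited). The gripper opens to 87 mm and grips with 3 to 60 N. Pads are 19 mm wide; open, the fingers measure 117 mm over their backs; the gripper's body (75 mm by 190 mm) begins 51 mm behind the grasp point.
Start: joints at [-1.287, 0.333, 0.04, 1.465, -0.013, 1.343, -0.059], TCP at [242.787, 602.926, 247.546] pointing down, gripper open.
Joint ranges: [-2.58, 2.58], [-0.38, 2.09], [-1.3, 1.39], [0.25, 2.4], [-1.5, 4.64], [0.08, 2.09], [-2.65, 2.65]. Speed limits (rad/s): [2.22, 2.22, 2.79, 2.79, 3.14, 3.14, 3.14].

## Interface

Orientations are given as a unit quaternion [w, x, y, z].
In Python, from cell import env, viewer gives the robot as it stands. The module is installed in compiled form; this text tells all that it offers.
- The arm moves only by the tool step_arm, never from a script. Its argument "commands" is a list of rows, each an object of numbers: "tx", "ty", "tz": the shift along the tool's x, y, z in m; "ax", "ay", "az": the turn, a rotation vector about the tool's x, y, z in degrees; "jaw": the finger opening in m, from 0 to 0.087. A call has 1 to 20 rows; each row shifts and turns the commanded pose from where the row before left it, along the tool's axes as they then stand; what a row does not reach is not made up. A row lasts 1/8 s, in which the tool goes at most 62.5 mm and 10.7 degrees, less where a joint would pass 70% of its speed; a pose out of reach is approached as far as the arm can. A call is refused whole if a number of a shift passes 0.0625 or a number of a turn 10.7, either way. A call with a gripper value outside its range is refused whole. The fingers move at their own pace and stop on an object; "squeeze" is the grip in N (left out, the last holds). Time passes only in rows, so rows that do not move let the fingers close. It gives the time, the measured TCP pose, the force, the opening and the grip force at its end, in the units of the state.
- env.state(): the state, without advancing time (a new reading comes with each control period).
- viewer.get_image(name): name is "scene" or "top"; returns the picture (420x560x3 uint8, red, green, blue); there is no depth.
- viewer.camera_info(name): a dict with "mtx" (3x3 intrinsics, pixels), "cam_to_world" (4x4, takes a point from camera to world coordinates). Camera axes: x right, y down, z forward; pixel columns grow to the right and rows downward; lengths in mm; the calibration is good to about 2 mm. A picture is of the moment at which its call begins. camera_info takes no time and is no camera call.
- env.finish_job(): hands the job in; it is judged then, once.
The state is a dict: "time": time; "joint_positions": joint angles; "joint_velocities": joint speeds; "effort": joint torques, N m; "eef_pos": TCP position; "eef_rot": TCP orientation; "force": force on the tool from outside, world axes, zero at the start; "moment": the same for the moment, N m; "finger_gap": finger opening in mm; "finger_force": force on a finger pad.
Only numpy, scipy, OpenCV 4.12 (cv2) and the standard library are available. Lean on these libraries where they do the work, as an engineer would, in place of code of your own. Each camera call takes 0.05 s, during which the arm holds its last target. There are 200 camera calls.

## Task

Take the power module with the finned heat sink from the parts tray and press it fully home in its socket on the circuit board, so that its base plate is flush with the socket's rim. Then take the spring-tipped test probe out of its stand and hold it upright with its tip on the round test pad, pressing lightly so that the spring tip goes in about halfway, never pushing hard; finish while still holding it there. Leave everything else where it is.

Things in the scene. Friction and masses are not known exactly. Their poses are not given: they have to be found in the camera images.
- module: power module, loose, 60 g: black base plate 40 (x) x 30 (y) x 9 mm high; on its middle a finned aluminium heat sink 26 (x) x 16 (y) x 20 mm high (29 mm in all). Origin: centre of its underside; z up. Pinch it by the heat sink's 16 mm width (along y). It fits the socket either way round (half turn).
- tray: fixed grey parts tray 148 x 118 mm with a flat floor 4 mm above the table and 8 mm high rims; the module lies on its floor. Origin: centre of its underside
- board: fixed green circuit board 120 (x) x 160 (y) mm in a round-footed holder, its top face 40 mm above the table. Small parts on it are at most 9 mm high. Origin: on the table under the board's centre; x, y along its sides, z up
- socket (a point): centre of the socket's mouth, at rim level: black frame 64 (x) x 54 (y) mm, rim 14 mm above the board's face, recess 45 (x) x 35 (y) mm. Axes as the board's. A stiff brass bed in it first holds the module 4 mm proud; about 10 N pushes it down to a hard stop, where it stays. Then the base plate's top is level with the rim, the underside 9 mm below.
- test_pad (a point): centre of the flat ROUND copper test pad, 16 mm across, flush on the board's top face, between two square copper pads 36 mm away on each side. 80 mm from the socket's centre along the board's -y
- stand: fixed aluminium stand 100 (x) x 60 (y) x 60 mm high with two upright holes; the probe hangs in the 14 mm hole that is 25 mm from its centre along its -x, the pen stands in the other. Origin: centre of its underside
- probe: test probe, loose, 70 g, hanging upright in the stand by its shoulder. Origin: on its axis at the shoulder's underside (60 mm above the table), z up. Above it: round shoulder 24 mm across, 6 mm high, then a black square handle 16 x 16 mm from 6 to 62 mm (sides along x and y). Below: steel barrel 11 mm thick down to -30 mm, then the thin spring tip to -50 mm.
- probe_tip (a point): the end of the probe's spring-loaded tip: 50 mm below the probe's origin on the axis when the spring is relaxed; it moves up into the barrel when pressed
- plunger (a joint): how far the probe's spring tip is pushed in, m: 0 relaxed, 0.010 at its hard stop; the spring is 0.5 N per mm (2.5 N halfway)
- pen: grey and white marker pen, 10 mm thick, 105 mm long, standing in the second hole of the stand; bystander
- relay: white block 20 x 28 x 16 mm lying in the tray; bystander
- spool: silver solder spool, 52 mm across, 46 mm high; bystander
- timer: white bench timer with a round dial, 45 x 85 x 85 mm; bystander
- bottle: clear bottle, 52 mm across, 130 mm high; bystander
- dish: small round steel dish, 70 mm across, 28 mm high; bystander
- screwdriver: screwdriver with black handle, 170 mm long, lying flat; bystander
- brush: small brush, 160 mm long, lying flat; bystander
Not all that is in view belongs to the job. What is shaped like the module but purple is not meant.

How it is judged:
By the outcome, as a careful person would: the job done as asked, in the order asked, and still so for the second after the job is handed in, while the arm keeps its last pose, push and grip.
It also fails if it takes over 59 s, if anything falls off the work surface, if the arm or the gripper's body presses on something with over 40 N, if the wrist force passes 120 N, or if a joint passes its speed limit or range.

## Working session

There is one attempt and no reset: what is moved stays moved. The work goes in short steps, Python scripts to look and compute and a tool call to move; the robot and the scene stay as the last step left them, time stands still between calls to the robot, and variables do not carry over. Pictures are saved under pics/ and viewed, at most 11 in all, crops included, and the job is handed in when it is done.

Besides the shell and the picture viewer there is one more tool, called after "Request:" by a JSON object that holds its "api" and its "payload", one argument or row to a line. step_arm: Moves the arm, as the interface text tells. Its arguments: {"type":"object","properties":{"commands":{"type":"array"},"squeeze":{"type":"number"}},"required":["commands"]}

```bash
mkdir -p pics
python3 - <<'E'
from cell import env, viewer
import cv2, numpy as np
for n in("scene","top"):
    im=viewer.get_image(n); cv2.imwrite(f"pics/{n}0.png",cv2.cvtColor(im,cv2.COLOR_RGB2BGR))
    c=viewer.camera_info(n); print(n,np.round(c["mtx"],1).tolist(),np.round(c["cam_to_world"],3).tolist())
print(env.state())
E
```

```text
scene [[390.7, 0.0, 279.5], [0.0, 390.7, 207.0], [0.0, 0.0, 1.0]] [[-0.849, 0.398, -0.347, 864.469], [0.528, 0.634, -0.565, 582.873], [-0.005, -0.663, -0.748, 810.61], [0.0, 0.0, 0.0, 1.0]]
top [[472.4, 0.0, 281.6], [0.0, 472.4, 205.2], [0.0, 0.0, 1.0]] [[-0.014, -0.989, 0.144, 324.708], [-1.0, 0.014, -0.002, 7.916], [-0.0, -0.144, -0.99, 1525.126], [0.0, 0.0, 0.0, 1.0]]
{'time': 0.1, 'joint_positions': array([-1.28721053,  0.3338372 ,  0.03985754,  1.46620161, -0.01339005,
        1.34332575, -0.05850259]), 'joint_velocities': array([ 0.0008849 , -0.00295763,  0.00016016, -0.0033401 , -0.00056688,
        0.00050742, -0.00077818]), 'effort': array([ 3.87067164e-03, -6.57823563e+01,  1.34001553e+00, -4.04705966e+01,
       -5.94459660e-02,  4.10175661e-02,  9.47769786e-05]), 'eef_pos': array([242.64407567, 602.57368584, 246.74076366]), 'eef_rot': array([-9.15895825e-05,  1.90227121e-01,  9.81739821e-01, -7.47527376e-04]), 'force': array([ 0.30354613, -0.28282473,  0.10022002]), 'moment': array([ 0.00057388, -0.05531899,  0.00298424]), 'finger_force': 0.0, 'finger_gap': 86.85463007155226}
```

View pics/top0.png

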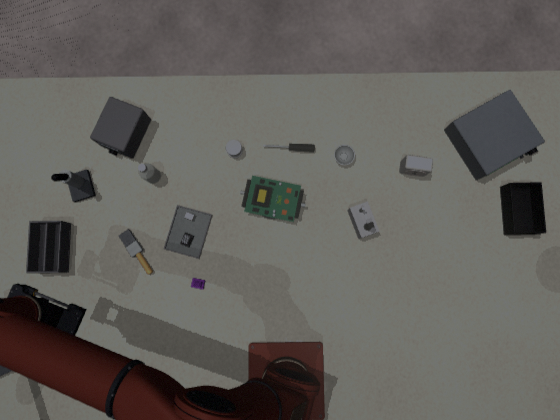

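View pics/scene0.png

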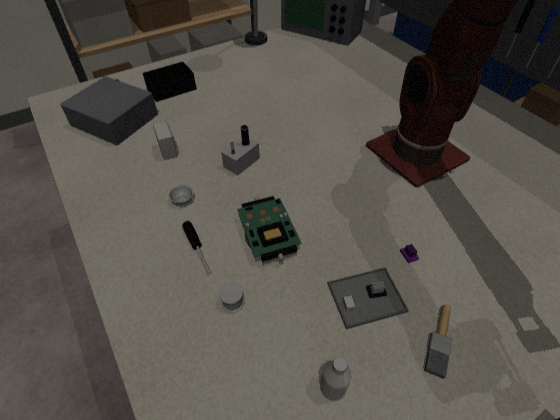

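Top view: the tray is at (188,232), with a dark block at (187,240) and a white relay at (190,216). The board is at (273,199) with its socket at (263,196), and the stand is at (363,219). Module candidates:
- Dark block with grey fins: top (187,240), scene (376,289).
- Purple block: top (198,284), scene (410,253). This is the decoy.
- White relay: scene (349,301).

I choose the dark block in the tray and will check it in one crop montage.

Run:
```python
import cv2, numpy as np
s=cv2.imread("pics/scene0.png");t=cv2.imread("pics/top0.png")
def c(im,x,y,w,h,k):
    o=cv2.resize(im[y:y+h,x:x+w],None,fx=k,fy=k,interpolation=cv2.INTER_CUBIC)
    return cv2.convertScaleAbs(o,alpha=1.6,beta=10)
# each 400x300
A=c(s,355,270,50,37.5.__int__(),8)[:296]; B=c(s,230,190,80,75,4)[:296,:]
B=cv2.copyMakeBorder(B,0,0,0,80,cv2.BORDER_CONSTANT)
C=c(s,215,118,66,60,6)[:360]; D=c(t,238,170,80,60,5)[:300]
C=c(s,220,120,50,50,6)[:296]; C=cv2.copyMakeBorder(C,0,0,0,100,cv2.BORDER_CONSTANT)
cv2.imwrite("pics/m1.png",np.vstack([np.hstack([A,B]),np.hstack([C,D[:296]])]))
```

```text
(no output)
```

View pics/m1.png

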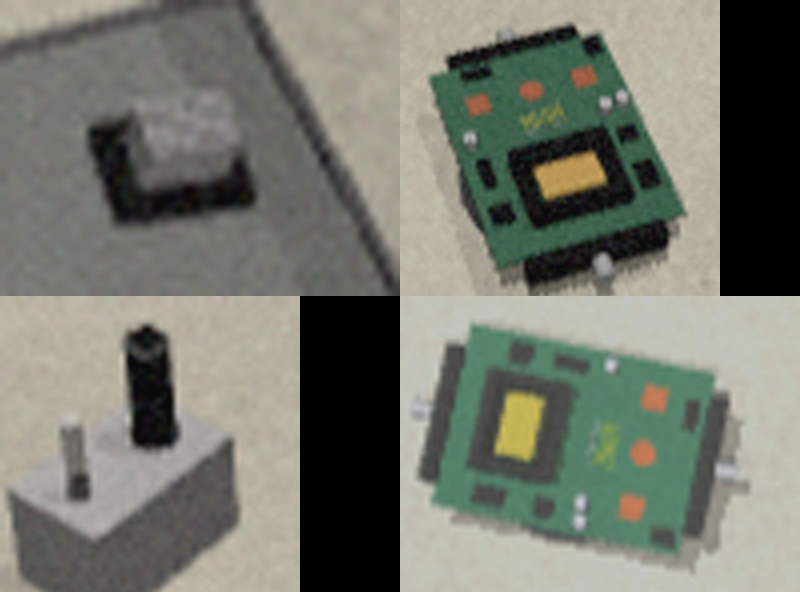

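The crop confirms the choice: a black base plate with an aluminium finned sink. The board crop shows the socket at scene (272,234) and the round pad at scene (263,213), between two square pads. The probe is the black square handle at scene (244,134). Next I measure from averaged frames.

```bash
cat > h.py <<'E'
from cell import env, viewer
import cv2, numpy as np
K=6
def grab(n,N=6): return np.mean([viewer.get_image(n).astype(np.float32) for _ in range(N)],0)
def rays(n,uv):
    c=viewer.camera_info(n); uv=np.atleast_2d(uv).astype(float)
    d=np.c_[uv,np.ones(len(uv))]@np.linalg.inv(c["mtx"]).T
    T=c["cam_to_world"]; return T[:3,3],d@T[:3,:3].T
def plane(n,uv,z):
    o,d=rays(n,uv); return o+d*((z-o[2])/d[:,2])[:,None]
def proj(n,p):
    c=viewer.camera_info(n);T=np.linalg.inv(c["cam_to_world"]);q=(np.atleast_2d(p)@T[:3,:3].T+T[:3,3])@c["mtx"].T
    return q[:,:2]/q[:,2:]
def tri(uv1,uv2):
    (o1,d1),(o2,d2)=rays("scene",uv1),rays("top",uv2);d1=d1[0];d2=d2[0]
    s=np.linalg.lstsq(np.c_[d1,-d2],o2-o1,rcond=None)[0]; a,b=o1+s[0]*d1,o2+s[1]*d2
    return (a+b)/2,np.linalg.norm(a-b)
def crop(im,box):
    x,y,w,h=box; return cv2.resize(im[y:y+h,x:x+w],None,fx=K,fy=K,interpolation=cv2.INTER_CUBIC)
def biggest(m,box,hull=True):
    cs=cv2.findContours(m.astype(np.uint8),0,1)[0]; c=max(cs,key=cv2.contourArea)
    if hull:c=cv2.convexHull(c)
    return (c[:,0]+.5)/K-.5+np.array(box[:2])
def rect(P):
    (c,s,a)=cv2.minAreaRect(P[:,:2].astype(np.float32)); return np.round(c,1),np.round(s,1),round(a,1)
def sat(c): return (c.max(2)-c.min(2))
E
python3 - <<'E'
from h import *
I={n:grab(n) for n in("scene","top")}; np.savez("i0.npz",**I)
B={"scene":dict(board=(225,180,90,95),mod=(355,270,40,36),stand=(215,115,52,62)),"top":dict(board=(235,165,80,65),mod=(172,225,32,30),stand=(343,195,40,48))}
for n in I:
    for k,b in B[n].items():
        c=crop(I[n],b); R,G,Bl=c[...,0],c[...,1],c[...,2]
        if k=="board":
            m=(G>R+10)&(G>Bl+3); P=biggest(m,b); print(n,"board",rect(plane(n,P,40)))
            m=(R>G+15)&(R>60)&(G<R*.72)
            for q in cv2.findContours(m.astype(np.uint8),0,1)[0]:
                if cv2.contourArea(q)>200:
                    M=cv2.moments(q);uv=(np.array([M["m10"],M["m01"]])/M["m00"]+.5)/K-.5+b[:2]
                    print("  pad",cv2.contourArea(q)/K/K,np.round(uv,1),np.round(plane(n,uv,40)[0],1))
            m=(R>Bl*1.6)&(G>Bl*1.3)&(R>90); P=biggest(m,b);print("  brass@49",rect(plane(n,P,45)))
        if k=="mod":
            g=c.mean(2); print(n,"mod grey pct",np.percentile(g,[2,10,50,90,98]).round())
            t=np.percentile(g,50); P=biggest(g<0.62*t,b); print("  base@8.5",rect(plane(n,P,8.5)),rect(plane(n,P,13)))
        if k=="stand":
            g=c.mean(2); m=g<45; P=biggest(m,b); uv=P.mean(0)
            M=cv2.moments(P.astype(np.float32));uv=np.array([M["m10"],M["m01"]])/M["m00"]
            print(n,"handle",np.round(uv,1),plane(n,uv,94).round(1),rect(P)); I[n+"h"]=uv
print("tri",tri(I["sceneh"],I["toph"]))
o=[]
for n,k in (("top","stand"),("top","mod"),("scene","stand"),("scene","mod")):
    c=crop(I[n],B[n][k]); o.append(cv2.copyMakeBorder(c[:300,:400],0,300-min(300,c.shape[0]),0,400-min(400,c.shape[1]),0))
v=np.vstack([np.hstack(o[:2]),np.hstack(o[2:])]);cv2.imwrite("pics/m2.png",cv2.cvtColor(np.clip(v*1.4,0,255).astype(np.uint8),cv2.COLOR_RGB2BGR))
E
```

```text
scene board (array([564.8,  35.9]), array([162.7, 120.9]), 77.3)
  pad 19.916666666666668 [249.1 215.7] [589.6 -15.6  40. ]
  pad 17.52777777777778 [262.4 212.2] [554.5  -7.9  40. ]
  pad 19.52777777777778 [275.5 208.8] [5.194e+02 2.000e-01 4.000e+01]
  brass@49 (array([570.7,  67.9]), array([23.9, 39.2]), 77.3)
scene mod grey pct [ 7. 36. 65. 75. 99.]
  base@8.5 (array([439.7, 312.7]), array([34.9, 44.2]), 67.0) (array([442. , 314.2]), array([34.7, 43.9]), 67.0)
scene handle [244.6 135.2] [[ 470.2 -251.7   94. ]] (array([244.8, 134.7]), array([20.4,  7.7]), 86.2)Traceback (most recent call last):
  File "<stdin>", line 4, in <module>
RuntimeError: dictionary changed size during iteration
```

Run:
```python
from h import *
d=np.load("i0.npz"); I={n:d[n] for n in("scene","top")}; H={}
B={"scene":dict(mod=(355,270,40,36),stand=(215,115,52,62)),"top":dict(board=(235,165,80,65),mod=(172,225,32,30),stand=(343,195,40,48))}
for n in I:
    for k,b in B[n].items():
        c=crop(I[n],b); R,G,Bl=c[...,0],c[...,1],c[...,2]
        if k=="board":
            m=(G>R+10)&(G>Bl+3); P=biggest(m,b); print(n,"board",rect(plane(n,P,40)))
            m=(R>G+15)&(R>60)&(G<R*.72)
            for q in cv2.findContours(m.astype(np.uint8),0,1)[0]:
                if cv2.contourArea(q)>200:
                    M=cv2.moments(q);uv=(np.array([M["m10"],M["m01"]])/M["m00"]+.5)/K-.5+b[:2]
                    print("  pad",cv2.contourArea(q)/K/K,np.round(uv,1),np.round(plane(n,uv,40)[0],1))
        if k=="mod":
            g=c.mean(2); print(n,"mod grey pct",np.percentile(g,[2,10,50,90,98]).round())
            t=np.percentile(g,50)
            for f in(.5,.62,.75): P=biggest(g<f*t,b); print("  base@8.5",rect(plane(n,P,8.5)))
        if k=="stand":
            g=c.mean(2); m=g<45; P=biggest(m,b)
            M=cv2.moments(P.astype(np.float32));uv=np.array([M["m10"],M["m01"]])/M["m00"]
            print(n,"handle",np.round(uv,1),plane(n,uv,94).round(1),rect(P)); H[n]=uv
print("tri",tri(H["scene"],H["top"]))
o=[]
for n,k in (("top","stand"),("top","mod"),("scene","stand"),("scene","mod")):
    c=crop(I[n],B[n][k])[:300,:400]; o.append(cv2.copyMakeBorder(c,0,300-c.shape[0],0,400-c.shape[1],0))
v=np.vstack([np.hstack(o[:2]),np.hstack(o[2:])]);cv2.imwrite("pics/m2.png",cv2.cvtColor(np.clip(v*1.4,0,255).astype(np.uint8),cv2.COLOR_RGB2BGR))
```

```text
scene mod grey pct [ 7. 36. 65. 75. 99.]
  base@8.5 (array([439.8, 312.6]), array([33.5, 42.9]), 67.0)
  base@8.5 (array([439.7, 312.7]), array([34.9, 44.2]), 67.0)
  base@8.5 (array([439.5, 312.6]), array([36.3, 45.7]), 67.0)
scene handle [244.6 135.2] [[ 470.2 -251.7   94. ]] (array([244.8, 134.7]), array([20.4,  7.7]), 86.2)
top board (array([564. ,  34.8]), array([161.9, 122.3]), 77.1)
  pad 14.958333333333334 [283.8 211.9] [519.4  -1.3  40. ]
  pad 13.458333333333334 [286.1 201. ] [554.2  -9.3  40. ]
  pad 14.430555555555555 [288.4 190. ] [589.5 -17.1  40. ]
top mod grey pct [ 24.  56.  79.  83. 102.]
  base@8.5 (array([438.7, 310.7]), array([31.4, 39.1]), 65.9)
  base@8.5 (array([438.5, 310.8]), array([33., 41.]), 66.4)
  base@8.5 (array([438.5, 311.3]), array([35.4, 43.3]), 67.6)
top handle [368.5 225.8] [[ 466.1 -258.1   94. ]] (array([368.6, 226.1]), array([5.8, 8.9]), 74.3)
tri (array([ 466.72941197, -259.23544043,   87.57996053]), np.float64(0.058084875391240985))
```

View pics/m2.png

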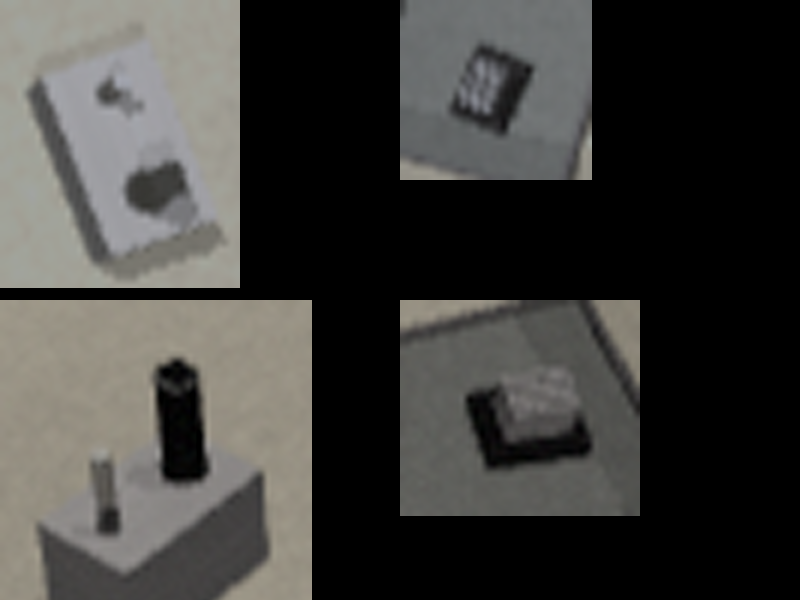

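The module is at about (439, 312) with yaw about -23°. The board yaw is about -12.8°, and the socket is at about (572, 69). In m2.png the probe handle top sits at scene (244.7,128) and the pen at scene (232,144). I move above the module now, before refining further.

Request:
{"api": "step_arm", "payload": {
  "commands": [
    {"tx":-0.015,"ty":-0.01,"jaw":0.045},
    {"tx":-0.0291,"ty":-0.0196},
    {"tx":-0.0291,"ty":-0.0196},
    {"tx":-0.0291,"ty":-0.0196},
    {"tx":-0.0291,"ty":-0.0196},
    {"tx":-0.0291,"ty":-0.0196},
    {"tx":-0.0291,"ty":-0.0196},
    {"tx":-0.0291,"ty":-0.0196,"tz":0.03},
    {"tx":-0.0291,"ty":-0.0196,"tz":0.03},
    {"tx":-0.0291,"ty":-0.0196,"tz":0.03},
    {"tx":-0.014,"ty":-0.0096,"tz":0.03,"az":1.1},
    {},
    {}
  ]
}}

```text
validation failed for argument at $.co...
```

Run:
```python
from h import *
im=grab("scene",4); np.save("i1.npy",im)
s=env.state(); p=s["eef_pos"]; print(p.round(1),s["eef_rot"].round(4),s["force"].round(2))
print("tcp/tip px",proj("scene",[p,p-[0,0,25],[439,312,33]]).round(1))
x,y,w,h=330,235,100,75
c=cv2.resize(im[y:y+h,x:x+w],None,fx=8,fy=8,interpolation=cv2.INTER_CUBIC)
cv2.imwrite("pics/a1.png",cv2.cvtColor(np.clip(c*1.5,0,255).astype(np.uint8),cv2.COLOR_RGB2BGR))
# probe / stand
d=np.load("i0.npz")
print("handle top",plane("scene",[[244.7,128]],122).round(1),plane("top",[[373,229.6]],122).round(1))
for n,b in (("scene",(215,115,52,62)),("top",(343,195,40,48))):
    c=crop(d[n],b); g=c.mean(2); sr=sat(c)/g
    print(n,"handle bottom z60/63",plane(n,[[245.8,144.7]],60).round(1) if n=="scene" else "")
    for t in(.06,.1):
        for lo in (60,80,100):
            P=biggest((sr<t)&(g>lo),b); print(" stand top",t,lo,rect(plane(n,P,60)))
```

```text
[242.8 602.9 247.6] [0.     0.1902 0.9817 0.    ] [0.25 0.58 0.24]
tcp/tip px [[617.6 293.6]
 [607.9 301.1]
 [378.  284.4]]
handle top [[ 469.7 -248.2  122. ]] [[ 451.8 -265.7  122. ]]
scene handle bottom z60/63 [[ 470.3 -249.6   60. ]]
 stand top 0.06 60 (array([ 492.2, -247.2]), array([101.2,  61.6]), 19.5)
 stand top 0.06 80 (array([ 491.6, -248.7]), array([99. , 59.1]), 19.3)
 stand top 0.06 100 (array([ 529.7, -253.7]), array([26.1, 17.8]), 4.5)
 stand top 0.1 60 (array([ 512.5, -250.2]), array([143.1,  79.9]), 19.0)
 stand top 0.1 80 (array([ 490.7, -250.3]), array([101.7,  61.5]), 19.4)
 stand top 0.1 100 (array([ 531.2, -254.8]), array([18.9, 27. ]), 87.3)
top handle bottom z60/63 
 stand top 0.06 60 (array([ 486. , -236.5]), array([111. , 107.1]), 19.8)
 stand top 0.06 80 (array([ 492.5, -254.5]), array([111. ,  68.7]), 19.8)
 stand top 0.06 100 (array([ 492.7, -255.1]), array([111. ,  67.4]), 19.8)
 stand top 0.1 60 (array([ 493.1, -247. ]), array([125.2, 152.6]), 88.1)
 stand top 0.1 80 (array([ 493.1, -247. ]), array([125.2, 152.6]), 88.1)
 stand top 0.1 100 (array([ 493.1, -247. ]), array([125.2, 152.6]), 88.1)
```

View pics/a1.png

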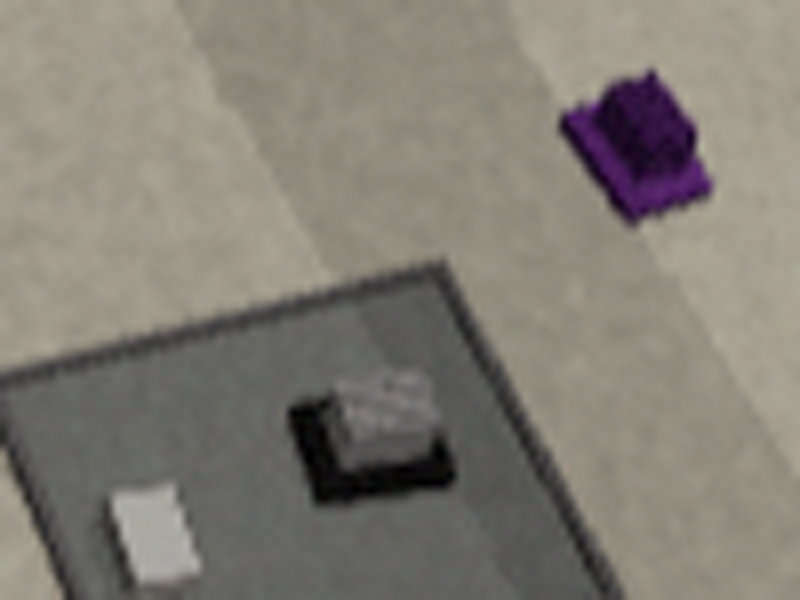

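The purple decoy is separate at scene (412,253), and the module at scene (377,290) has not moved. The move was refused, likely because of the empty rows, so I resend it with explicit zeros.

Request:
{"api": "step_arm", "payload": {
  "commands": [
    {"tx":-0.015,"ty":-0.01,"jaw":0.045},
    {"tx":-0.0291,"ty":-0.0196},
    {"tx":-0.0291,"ty":-0.0196},
    {"tx":-0.0291,"ty":-0.0196},
    {"tx":-0.0291,"ty":-0.0196},
    {"tx":-0.0291,"ty":-0.0196},
    {"tx":-0.0291,"ty":-0.0196},
    {"tx":-0.0291,"ty":-0.0196,"tz":0.03},
    {"tx":-0.0291,"ty":-0.0196,"tz":0.03},
    {"tx":-0.0291,"ty":-0.0196,"tz":0.03},
    {"tx":-0.029,"ty":-0.0196,"tz":0.03,"az":1.1},
    {"tx":-0.014,"ty":-0.01},
    {"tz":0}
  ]
}}

```text
validation failed for argument at $.co...
```

Request:
{"api": "step_arm", "payload": {
  "commands": [
    {"tx":-0.015,"ty":-0.01,"tz":0.0,"ax":0.0,"ay":0.0,"az":0.0,"jaw":0.045}
  ],
  "squeeze": 40
}}

```text
time: 1.02
eef_pos: [252.1, 588.3, 247.2]
eef_rot: [-0.0, 0.189, 0.982, -0.0]
force: [0.1, -0.2, -0.2]
finger_gap: 82.8
finger_force: 0.0
```

Request:
{"api": "step_arm", "payload": {
  "commands": [
    {"tx":-0.03,"ty":-0.0203,"tz":0,"ax":0,"ay":0,"az":0,"jaw":0.045},
    {"tx":-0.03,"ty":-0.0203,"tz":0,"ax":0,"ay":0,"az":0,"jaw":0.045},
    {"tx":-0.03,"ty":-0.0203,"tz":0,"ax":0,"ay":0,"az":0,"jaw":0.045},
    {"tx":-0.03,"ty":-0.0203,"tz":0,"ax":0,"ay":0,"az":0,"jaw":0.045},
    {"tx":-0.03,"ty":-0.0203,"tz":0,"ax":0,"ay":0,"az":0,"jaw":0.045},
    {"tx":-0.03,"ty":-0.0203,"tz":0.02,"ax":0,"ay":0,"az":0,"jaw":0.045},
    {"tx":-0.03,"ty":-0.0203,"tz":0.03,"ax":0,"ay":0,"az":0,"jaw":0.045},
    {"tx":-0.03,"ty":-0.0203,"tz":0.03,"ax":0,"ay":0,"az":0,"jaw":0.045},
    {"tx":-0.03,"ty":-0.0203,"tz":0.03,"ax":0,"ay":0,"az":1.1,"jaw":0.045},
    {"tx":-0.006,"ty":-0.0037,"tz":0.02,"ax":0,"ay":0,"az":0,"jaw":0.045},
    {"tx":0,"ty":0,"tz":0,"ax":0,"ay":0,"az":0,"jaw":0.045},
    {"tx":0,"ty":0,"tz":0,"ax":0,"ay":0,"az":0,"jaw":0.045}
  ]
}}

```text
time: 2.52
eef_pos: [439.3, 312.3, 118.5]
eef_rot: [0.0, 0.2, 0.98, 0.001]
force: [-0.1, 0.5, 0.3]
finger_gap: 45.3
finger_force: 0.0
```

Run:
```python
from h import *
im=grab("scene",4); np.save("i1.npy",im)
s=env.state(); p=s["eef_pos"]; print(s["time"],p.round(1),s["eef_rot"].round(4),s["force"].round(2))
print("tcp/tip px",proj("scene",[p,p-[0,0,25],[439,312,33]]).round(1))
x,y,w,h=330,225,100,75
c=cv2.resize(im[y:y+h,x:x+w],None,fx=8,fy=8,interpolation=cv2.INTER_CUBIC)
cv2.imwrite("pics/a2.png",cv2.cvtColor(np.clip(c*1.5,0,255).astype(np.uint8),cv2.COLOR_RGB2BGR))
```

```text
2.725 [439.3 312.7 118.4] [4.000e-04 1.992e-01 9.800e-01 6.000e-04] [-0.2  -0.03  0.71]
tcp/tip px [[385.5 263.7]
 [383.2 270.2]
 [378.  284.4]]
```

View pics/a2.png

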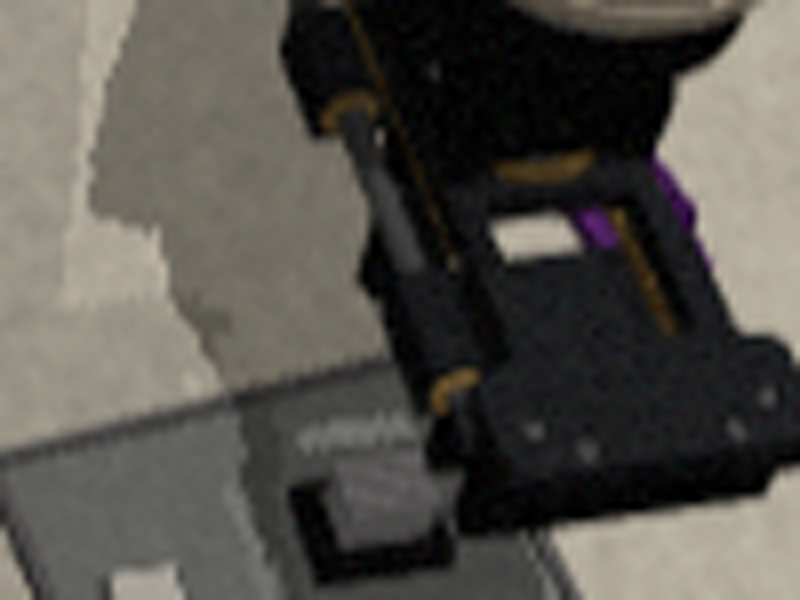

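The picture shows the open gripper above the module, with the sink at scene (378,289). The calculated tip projection lines up. I descend to TCP z of about 40.5 and close.

Request:
{"api": "step_arm", "payload": {
  "commands": [
    {"tx":0,"ty":0,"tz":0.025,"ax":0,"ay":0,"az":0,"jaw":0.045},
    {"tx":0,"ty":0,"tz":0.025,"ax":0,"ay":0,"az":0,"jaw":0.045},
    {"tx":0,"ty":0,"tz":0.018,"ax":0,"ay":0,"az":0,"jaw":0.045},
    {"tx":0,"ty":0,"tz":0.01,"ax":0,"ay":0,"az":0,"jaw":0.045},
    {"tx":0,"ty":0,"tz":0,"ax":0,"ay":0,"az":0,"jaw":0.045},
    {"tx":0,"ty":0,"tz":0,"ax":0,"ay":0,"az":0,"jaw":0.005},
    {"tx":0,"ty":0,"tz":0,"ax":0,"ay":0,"az":0,"jaw":0.005},
    {"tx":0,"ty":0,"tz":0,"ax":0,"ay":0,"az":0,"jaw":0.005},
    {"tx":0,"ty":0,"tz":0,"ax":0,"ay":0,"az":0,"jaw":0.005},
    {"tx":0,"ty":0,"tz":0,"ax":0,"ay":0,"az":0,"jaw":0.005},
    {"tx":0,"ty":0,"tz":0,"ax":0,"ay":0,"az":0,"jaw":0.005}
  ],
  "squeeze": 40
}}

```text
time: 4.1
eef_pos: [439.4, 312.0, 39.8]
eef_rot: [0.0, 0.2, 0.98, 0.0]
force: [-1.2, -0.7, 4.5]
finger_gap: 15.7
finger_force: 40.0
```

Grasped: the gap is 15.7 mm at 40 N. I lift and carry the module above the socket.

Request:
{"api": "step_arm", "payload": {
  "commands": [
    {"tx":0,"ty":0,"tz":-0.01,"ax":0,"ay":0,"az":0,"jaw":0.005},
    {"tx":0,"ty":0,"tz":-0.03,"ax":0,"ay":0,"az":0,"jaw":0.005},
    {"tx":0,"ty":0,"tz":-0.03,"ax":0,"ay":0,"az":0,"jaw":0.005},
    {"tx":-0.0122,"ty":-0.0096,"tz":-0.03,"ax":0,"ay":0,"az":0,"jaw":0.005},
    {"tx":-0.0242,"ty":-0.0191,"tz":0,"ax":0,"ay":0,"az":0,"jaw":0.005},
    {"tx":-0.0242,"ty":-0.0191,"tz":0,"ax":0,"ay":0,"az":0,"jaw":0.005},
    {"tx":-0.0242,"ty":-0.0191,"tz":0,"ax":0,"ay":0,"az":0,"jaw":0.005},
    {"tx":-0.0242,"ty":-0.0191,"tz":0,"ax":0,"ay":0,"az":0,"jaw":0.005},
    {"tx":-0.0242,"ty":-0.0191,"tz":0,"ax":0,"ay":0,"az":0,"jaw":0.005},
    {"tx":-0.0242,"ty":-0.0191,"tz":0,"ax":0,"ay":0,"az":0,"jaw":0.005},
    {"tx":-0.0242,"ty":-0.0191,"tz":0,"ax":0,"ay":0,"az":0,"jaw":0.005},
    {"tx":-0.0242,"ty":-0.0191,"tz":0,"ax":0,"ay":0,"az":0,"jaw":0.005},
    {"tx":-0.0116,"ty":-0.0092,"tz":0,"ax":0,"ay":0,"az":0,"jaw":0.005},
    {"tx":0,"ty":0,"tz":0,"ax":0,"ay":0,"az":-5.1,"jaw":0.005},
    {"tx":0,"ty":0,"tz":0,"ax":0,"ay":0,"az":-5.2,"jaw":0.005},
    {"tx":0,"ty":0,"tz":0.02,"ax":0,"ay":0,"az":0,"jaw":0.005},
    {"tx":0,"ty":0,"tz":0,"ax":0,"ay":0,"az":0,"jaw":0.005},
    {"tx":0,"ty":0,"tz":0,"ax":0,"ay":0,"az":0,"jaw":0.005}
  ]
}}

```text
time: 6.35
eef_pos: [572.2, 69.4, 120.1]
eef_rot: [0.0, 0.111, 0.994, 0.0]
force: [0.3, 0.4, -0.3]
finger_gap: 15.9
finger_force: 40.0
```

Run:
```python
from h import *
im=grab("scene",4); np.save("i2.npy",im); 
s=env.state(); p=s["eef_pos"]; print(s["time"],p.round(1),s["eef_rot"].round(4),s["force"].round(2),s["finger_gap"])
th=np.radians(-12.75); ex=np.array([np.cos(th),np.sin(th),0]);ey=np.array([-ex[1],ex[0],0])
q=p*1;q[2]-=35.8
print("expected module bottom corners px",proj("scene",[q+sx*20*ex+sy*15*ey for sx,sy in((-1,-1),(-1,1),(1,1),(1,-1))]).round(1).tolist())
S=np.array([572.1,69.4,54])
print("socket frame px",proj("scene",[S+sx*32*ex+sy*27*ey for sx,sy in((-1,-1),(-1,1),(1,1),(1,-1))]).round(1).tolist())
x,y,w,h=230,185,88,66
c=cv2.resize(im[y:y+h,x:x+w],None,fx=9,fy=9,interpolation=cv2.INTER_CUBIC)
cv2.imwrite("pics/a3.png",cv2.cvtColor(np.clip(c*1.7,0,255).astype(np.uint8),cv2.COLOR_RGB2BGR))
```

```text
6.55 [572.5  69.1 120.2] [4.000e-04 1.109e-01 9.938e-01 2.000e-04] [-0.44 -0.43 -1.22] 15.821937411632035
expected module bottom corners px [[277.2, 217.1], [281.3, 226.2], [265.3, 230.6], [261.5, 221.3]]
socket frame px [[280.5, 220.2], [287.8, 236.4], [262.7, 243.5], [256.1, 226.8]]
```

View pics/a3.png

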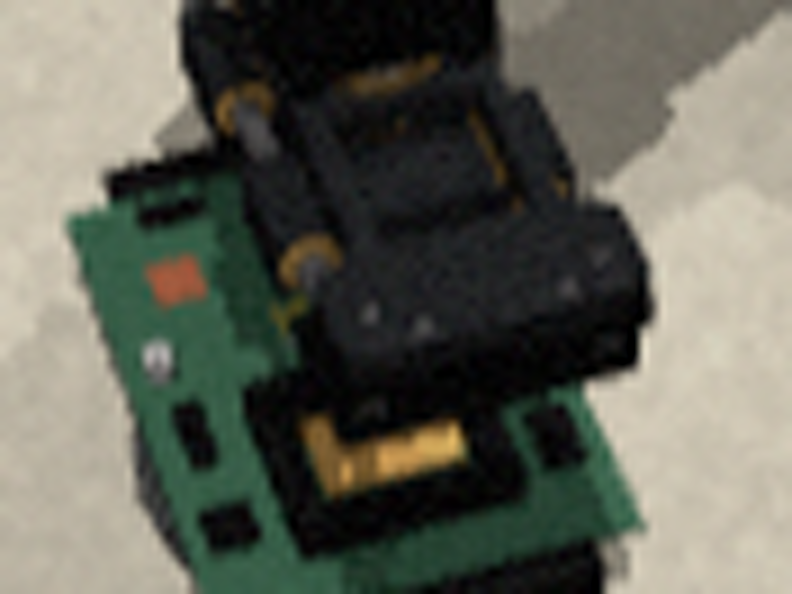

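The picture shows the module held above the socket, centred over the brass bed, with the frame corner at scene (288,237) as predicted. The measurements from both cameras agree on the socket at (572.1, 69.6). I lower to the rim and then to bed contact in small steps.

Request:
{"api": "step_arm", "payload": {
  "commands": [
    {"tx":0,"ty":0,"tz":0.014,"ax":0,"ay":0,"az":0,"jaw":0.005},
    {"tx":0,"ty":0,"tz":0.012,"ax":0,"ay":0,"az":0,"jaw":0.005},
    {"tx":0,"ty":0,"tz":0.004,"ax":0,"ay":0,"az":0,"jaw":0.005},
    {"tx":0,"ty":0,"tz":0.002,"ax":0,"ay":0,"az":0,"jaw":0.005},
    {"tx":0,"ty":0,"tz":0.001,"ax":0,"ay":0,"az":0,"jaw":0.005},
    {"tx":0,"ty":0,"tz":0,"ax":0,"ay":0,"az":0,"jaw":0.005}
  ]
}}

```text
time: 7.3
eef_pos: [572.3, 69.0, 86.8]
eef_rot: [0.0, 0.111, 0.994, 0.0]
force: [0.6, -0.2, -0.6]
finger_gap: 15.9
finger_force: 40.0
```

The underside is already 3 mm below rim level with no contact force, so it is inside the recess. Continuing down.

Request:
{"api": "step_arm", "payload": {
  "commands": [
    {"tx":0,"ty":0,"tz":0.002,"ax":0,"ay":0,"az":0,"jaw":0.005},
    {"tx":0,"ty":0,"tz":0.001,"ax":0,"ay":0,"az":0,"jaw":0.005},
    {"tx":0,"ty":0,"tz":0.001,"ax":0,"ay":0,"az":0,"jaw":0.005},
    {"tx":0,"ty":0,"tz":0,"ax":0,"ay":0,"az":0,"jaw":0.005}
  ]
}}

```text
time: 7.8
eef_pos: [572.5, 69.0, 83.4]
eef_rot: [0.0, 0.111, 0.994, 0.0]
force: [-1.6, 0.6, 7.6]
finger_gap: 15.2
finger_force: 40.0
```

Request:
{"api": "step_arm", "payload": {
  "commands": [
    {"tx":0,"ty":0,"tz":0.001,"ax":0,"ay":0,"az":0,"jaw":0.005},
    {"tx":0,"ty":0,"tz":0.001,"ax":0,"ay":0,"az":0,"jaw":0.005},
    {"tx":0,"ty":0,"tz":0,"ax":0,"ay":0,"az":0,"jaw":0.005}
  ]
}}

```text
time: 8.18
eef_pos: [572.5, 69.0, 81.5]
eef_rot: [0.0, 0.111, 0.994, 0.0]
force: [-2.6, -0.5, 7.7]
finger_gap: 15.9
finger_force: 40.0
```

Request:
{"api": "step_arm", "payload": {
  "commands": [
    {"tx":0,"ty":0,"tz":0.001,"ax":0,"ay":0,"az":0,"jaw":0.005},
    {"tx":0,"ty":0,"tz":0.001,"ax":0,"ay":0,"az":0,"jaw":0.005},
    {"tx":0,"ty":0,"tz":0,"ax":0,"ay":0,"az":0,"jaw":0.005}
  ]
}}

```text
time: 8.55
eef_pos: [572.5, 69.1, 80.8]
eef_rot: [0.0, 0.111, 0.994, 0.001]
force: [-9.6, -0.3, 21.0]
finger_gap: 15.7
finger_force: 40.0
```

The force rose from 8 to 21 N at exactly the expected home height (TCP z 80.8). I relieve, release, then check the sink top height by touching it with closed fingers.

Request:
{"api": "step_arm", "payload": {
  "commands": [
    {"tx":0,"ty":0,"tz":-0.001,"ax":0,"ay":0,"az":0,"jaw":0.005},
    {"tx":0,"ty":0,"tz":0,"ax":0,"ay":0,"az":0,"jaw":0.03},
    {"tx":0,"ty":0,"tz":0,"ax":0,"ay":0,"az":0,"jaw":0.03},
    {"tx":0,"ty":0,"tz":0,"ax":0,"ay":0,"az":0,"jaw":0.03},
    {"tx":0,"ty":0,"tz":-0.015,"ax":0,"ay":0,"az":0,"jaw":0.03},
    {"tx":0,"ty":0,"tz":-0.012,"ax":0,"ay":0,"az":0,"jaw":0.03},
    {"tx":0,"ty":0,"tz":0,"ax":0,"ay":0,"az":0,"jaw":0.0},
    {"tx":0,"ty":0,"tz":0,"ax":0,"ay":0,"az":0,"jaw":0.0},
    {"tx":0,"ty":0,"tz":0,"ax":0,"ay":0,"az":0,"jaw":0.0},
    {"tx":0,"ty":0,"tz":0.004,"ax":0,"ay":0,"az":0,"jaw":0.0},
    {"tx":0,"ty":0,"tz":0.002,"ax":0,"ay":0,"az":0,"jaw":0.0},
    {"tx":0,"ty":0,"tz":0,"ax":0,"ay":0,"az":0,"jaw":0.0}
  ]
}}

```text
time: 10.05
eef_pos: [571.9, 68.9, 100.1]
eef_rot: [-0.0, 0.111, 0.994, -0.0]
force: [-0.2, 0.3, -0.3]
finger_gap: 0.8
finger_force: 0.0
```

Request:
{"api": "step_arm", "payload": {
  "commands": [
    {"tx":0,"ty":0,"tz":0.001,"ax":0,"ay":0,"az":0,"jaw":0.0},
    {"tx":0,"ty":0,"tz":0.001,"ax":0,"ay":0,"az":0,"jaw":0.0},
    {"tx":0,"ty":0,"tz":0,"ax":0,"ay":0,"az":0,"jaw":0.0}
  ]
}}

```text
time: 10.42
eef_pos: [572.3, 69.0, 99.5]
eef_rot: [0.0, 0.111, 0.994, 0.0]
force: [-4.4, -0.6, 8.7]
finger_gap: 0.8
finger_force: 4.5
```

Request:
{"api": "step_arm", "payload": {
  "commands": [
    {"tx":0,"ty":0,"tz":0.001,"ax":0,"ay":0,"az":0,"jaw":0.0},
    {"tx":0,"ty":0,"tz":0.0005,"ax":0,"ay":0,"az":0,"jaw":0.0},
    {"tx":0,"ty":0,"tz":0,"ax":0,"ay":0,"az":0,"jaw":0.0}
  ]
}}

```text
time: 10.8
eef_pos: [572.4, 68.9, 99.4]
eef_rot: [0.0, 0.111, 0.994, 0.001]
force: [-9.9, -1.7, 23.3]
finger_gap: 0.4
finger_force: 11.5
```

The sink top is rigid at home height (23 N, no give), so the module is fully seated. I lift and measure the probe stand better.

Request:
{"api": "step_arm", "payload": {
  "commands": [
    {"tx":0,"ty":0,"tz":-0.01,"ax":0,"ay":0,"az":0,"jaw":0.0},
    {"tx":0,"ty":0,"tz":-0.04,"ax":0,"ay":0,"az":0,"jaw":0.04},
    {"tx":0,"ty":0,"tz":-0.05,"ax":0,"ay":0,"az":0,"jaw":0.04}
  ]
}}

```text
time: 11.18
eef_pos: [571.5, 68.9, 197.5]
eef_rot: [-0.001, 0.111, 0.994, -0.0]
force: [0.4, 1.2, -0.2]
finger_gap: 13.1
finger_force: 0.0
```

Run:
```python
from h import *
s=env.state();print(s["time"],s["eef_pos"].round(1),s["force"].round(1))
d=np.load("i0.npz"); out=[]
for n,b,ptch in (("scene",(215,115,52,62),(235.5,146)),("top",(343,195,40,48),(363,219))):
    c=crop(d[n],b); g=c.mean(2); u,v=((np.array(ptch)-b[:2])*K).astype(int)
    lab=cv2.cvtColor((c.clip(0,255)/255).astype(np.float32),cv2.COLOR_RGB2LAB)
    ref=np.median(lab[v-4:v+5,u-4:u+5].reshape(-1,3),0); dist=np.linalg.norm(lab-ref,axis=2)
    print(n,ref.round(1),"table",np.median(lab[:30,:30].reshape(-1,3),0).round(1))
    for t in (3,4,5,6):
        m=cv2.morphologyEx((dist<t).astype(np.uint8),cv2.MORPH_OPEN,np.ones((5,5)))
        P=biggest(m,b); print("  face",t,rect(plane(n,P,60)))
    for t in (30,45,60):
        P=biggest(g<t,b,False); print("  dark",t,"u",P[:,0].min().round(1),P[:,0].max().round(1),"v",P[:,1].min().round(1),P[:,1].max().round(1))
    th=np.radians(19.5);ex=np.array([np.cos(th),np.sin(th),0]);ey=np.array([-ex[1],ex[0],0])
    C=np.array([491.8,-250.5,0]); H=C-25*ex
    Q=[H+a*8*ex+e*8*ey+[0,0,z] for z in(66,122) for a,e in((-1,-1),(-1,1),(1,1),(1,-1))]
    F=[C+a*50*ex+e*30*ey+[0,0,60] for a,e in((-1,-1),(-1,1),(1,1),(1,-1))]
    print("  hyp handle",proj(n,Q).round(1).tolist(),"H",H.round(1))
    o=c.copy()
    for S,col in((F,(255,0,0)),(Q[:4],(0,255,0)),(Q[4:],(255,255,0))):
        uv=((proj(n,S)-b[:2]+.5)*K).astype(np.int32); cv2.polylines(o,[uv],True,col,1)
    o=cv2.resize(np.clip(o*1.3,0,255),None,fx=1.5,fy=1.5); out.append(cv2.copyMakeBorder(o,0,600-o.shape[0],0,0,0) if o.shape[0]<600 else o[:600])
v=np.hstack(out)[:,:800]; cv2.imwrite("pics/m3.png",cv2.cvtColor(v.astype(np.uint8),cv2.COLOR_RGB2BGR))
```

```text
11.175 [571.5  68.9 197.5] [ 0.4  1.2 -0.2]
scene [42.1  0.3  1.2] table [45.4 -0.2  6.3]
  face 3 (array([ 490.1, -251.2]), array([100.1,  60. ]), 19.3)
  face 4 (array([ 489.6, -252.2]), array([102.8,  62. ]), 19.1)
  face 5 (array([ 492.2, -265.3]), array([107.1,  89.6]), 18.8)
  face 6 (array([ 483.4, -267.9]), array([290.4, 164.6]), 59.4)
  dark 30 u 240.9 248.9 v 124.8 144.8
  dark 45 u 240.8 249.1 v 124.6 144.9
  dark 60 u 221.2 259.1 v 143.6 174.4
  hyp handle [[244.6, 138.8], [248.5, 140.9], [245.0, 143.6], [241.0, 141.5], [243.2, 123.6], [247.3, 125.6], [243.6, 128.3], [239.5, 126.2]] H [ 468.2 -258.8    0. ]
top [48.2  0.8 -2.1] table [48.3 -1.3  3.8]
  face 3 (array([ 491.6, -252. ]), array([100.3,  59.1]), 19.4)
  face 4 (array([ 491.7, -252.1]), array([101.7,  60.1]), 19.3)
  face 5 (array([ 492.1, -252.8]), array([103.2,  61.9]), 19.2)
  face 6 (array([ 491.8, -253.4]), array([106. ,  63.7]), 18.9)Traceback (most recent call last):
  File "<stdin>", line 13, in <module>
  File "h.py", line 21, in biggest
    cs=cv2.findContours(m.astype(np.uint8),0,1)[0]; c=max(cs,key=cv2.contourArea)
                                                      ~~~^^^^^^^^^^^^^^^^^^^^^^^^
ValueError: max() iterable argument is empty
```

Run:
```python
from h import *
d=np.load("i0.npz"); out=[]
th=np.radians(19.3);ex=np.array([np.cos(th),np.sin(th),0]);ey=np.array([-ex[1],ex[0],0])
C=np.array([490.9,-251.5,0]); H=C-25*ex; print("H",H.round(1))
for n,b in (("scene",(225,115,42,50)),("top",(343,195,42,48))):
    c=crop(d[n],b); g=c.mean(2)
    if n=="scene":
        for v in (127,130,133,136,139):
            r=g[int((v-b[1]+.5)*K)]; w=np.where(r<45)[0]; print("row",v,"edges",((w[[0,-1]]+.5)/K-.5+b[0]).round(2),"mid",round((w[0]+w[-1]+1)/2/K-.5+b[0],2))
        print("axis px z=70..122",proj(n,[H+[0,0,z] for z in(70,80,90,100,110,122)]).round(1).tolist())
    else: print("top min grey",g[100:260,60:230].min().round())
    Q=[H+a*8*ex+e*8*ey+[0,0,z] for z in(66,122) for a,e in((-1,-1),(-1,1),(1,1),(1,-1))]
    F=[C+a*50*ex+e*30*ey+[0,0,60] for a,e in((-1,-1),(-1,1),(1,1),(1,-1))]
    o=cv2.resize(np.clip(c*1.3,0,255),None,fx=1.55,fy=1.55)
    for S,col in((F,(255,0,0)),(Q[:4],(0,255,0)),(Q[4:],(255,255,0))):
        uv=((proj(n,S)-b[:2]+.5)*K*1.55).astype(np.int32); cv2.polylines(o,[uv],True,col,1)
    out.append(o[:440])
v=np.hstack(out)[:600,:800]; cv2.imwrite("pics/m3.png",cv2.cvtColor(v.astype(np.uint8),cv2.COLOR_RGB2BGR))
```

```text
H [ 467.3 -259.8    0. ]
row 127 edges [240.92 247.25] mid 244.08
row 130 edges [240.75 247.58] mid 244.17
row 133 edges [240.92 247.92] mid 244.42
row 136 edges [241.25 248.25] mid 244.75
row 139 edges [241.58 248.42] mid 245.0
axis px z=70..122 [[244.8, 139.9], [244.6, 137.2], [244.3, 134.5], [244.1, 131.8], [243.8, 129.0], [243.5, 125.7]]
top min grey 36.0
```

View pics/m3.png

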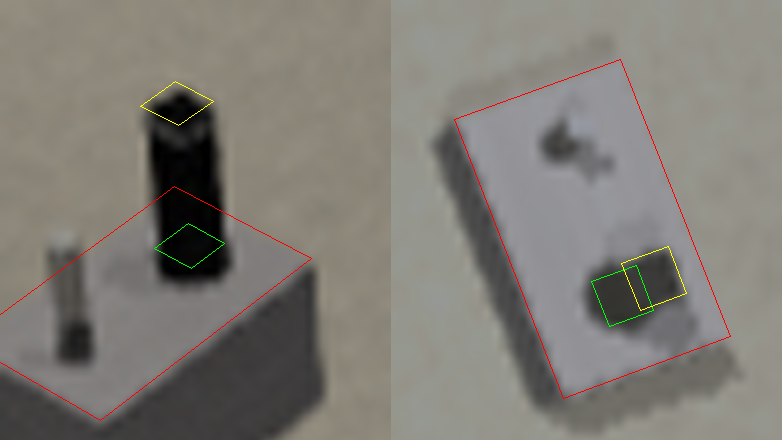

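In the overlay the stand outline fits in both views. The projected handle top (yellow, top view px ≈ (371,225)) matches the dark handle, and its yaw matches the stand's. The probe is at about (467.2, -258.6). I move above it.

Request:
{"api": "step_arm", "payload": {
  "commands": [
    {"tx":0.0015,"ty":-0.0172,"tz":0,"ax":0,"ay":0,"az":0,"jaw":0.045},
    {"tx":0.003,"ty":-0.0342,"tz":0,"ax":0,"ay":0,"az":0,"jaw":0.045},
    {"tx":0.003,"ty":-0.0342,"tz":0,"ax":0,"ay":0,"az":0,"jaw":0.045},
    {"tx":0.003,"ty":-0.0342,"tz":0,"ax":0,"ay":0,"az":0,"jaw":0.045},
    {"tx":0.003,"ty":-0.0342,"tz":0,"ax":0,"ay":0,"az":0,"jaw":0.045},
    {"tx":0.003,"ty":-0.0342,"tz":0,"ax":0,"ay":0,"az":0,"jaw":0.045},
    {"tx":0.003,"ty":-0.0342,"tz":0,"ax":0,"ay":0,"az":0,"jaw":0.045},
    {"tx":0.003,"ty":-0.0342,"tz":0,"ax":0,"ay":0,"az":0,"jaw":0.045},
    {"tx":0.003,"ty":-0.0342,"tz":0,"ax":0,"ay":0,"az":0,"jaw":0.045},
    {"tx":0.003,"ty":-0.0342,"tz":0,"ax":0,"ay":0,"az":0,"jaw":0.045},
    {"tx":0.001,"ty":-0.0172,"tz":0,"ax":0,"ay":0,"az":0,"jaw":0.045},
    {"tx":0,"ty":0,"tz":0,"ax":0,"ay":0,"az":-8,"jaw":0.045},
    {"tx":0,"ty":0,"tz":0,"ax":0,"ay":0,"az":-8,"jaw":0.045},
    {"tx":0,"ty":0,"tz":0,"ax":0,"ay":0,"az":-8,"jaw":0.045},
    {"tx":0,"ty":0,"tz":0,"ax":0,"ay":0,"az":-8,"jaw":0.045},
    {"tx":0,"ty":0,"tz":0,"ax":0,"ay":0,"az":0,"jaw":0.045},
    {"tx":0,"ty":0,"tz":0,"ax":0,"ay":0,"az":0,"jaw":0.045}
  ]
}}

```text
time: 13.3
eef_pos: [467.7, -258.4, 196.8]
eef_rot: [-0.0, -0.166, 0.986, 0.0]
force: [-0.6, -0.1, 0.6]
finger_gap: 45.0
finger_force: 0.0
```

Request:
{"api": "step_arm", "payload": {
  "commands": [
    {"tx":0,"ty":0,"tz":0.03,"ax":0,"ay":0,"az":0,"jaw":0.045},
    {"tx":0,"ty":0,"tz":0.03,"ax":0,"ay":0,"az":0,"jaw":0.045},
    {"tx":0,"ty":0,"tz":0.025,"ax":0,"ay":0,"az":0,"jaw":0.045},
    {"tx":0,"ty":0,"tz":0.011,"ax":0,"ay":0,"az":0,"jaw":0.045},
    {"tx":0,"ty":0,"tz":0,"ax":0,"ay":0,"az":0,"jaw":0.045}
  ]
}}

```text
time: 13.92
eef_pos: [467.7, -258.3, 100.8]
eef_rot: [-0.001, -0.167, 0.986, 0.0]
force: [0.1, 0.5, 0.7]
finger_gap: 44.9
finger_force: 0.0
```

Run:
```python
from h import *
im=grab("scene",3);s=env.state();print(s["time"],s["eef_pos"].round(1),s["force"].round(1))
x,y,w,h=205,100,80,60
c=cv2.resize(im[y:y+h,x:x+w],None,fx=9,fy=9,interpolation=cv2.INTER_CUBIC)
cv2.imwrite("pics/a4.png",cv2.cvtColor(np.clip(c*1.7,0,255).astype(np.uint8),cv2.COLOR_RGB2BGR))
```

```text
14.075 [ 468.6 -258.6  102.1] [ 0.1 -0.5  0.7]
```

View pics/a4.png

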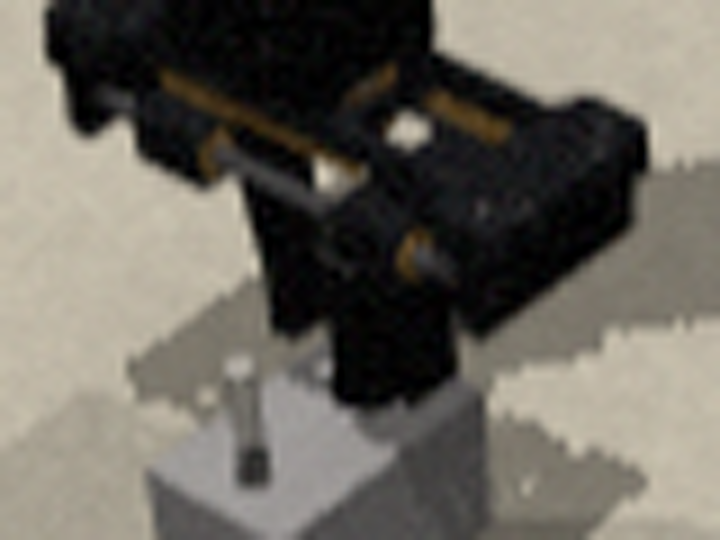

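The fingers straddle the handle, the pen at scene (232,147) is untouched, and there is no contact force. I close and lift.

Request:
{"api": "step_arm", "payload": {
  "commands": [
    {"tx":0,"ty":0,"tz":0,"ax":0,"ay":0,"az":0,"jaw":0.005},
    {"tx":0,"ty":0,"tz":0,"ax":0,"ay":0,"az":0,"jaw":0.005},
    {"tx":0,"ty":0,"tz":0,"ax":0,"ay":0,"az":0,"jaw":0.005},
    {"tx":0,"ty":0,"tz":0,"ax":0,"ay":0,"az":0,"jaw":0.005},
    {"tx":0,"ty":0,"tz":0,"ax":0,"ay":0,"az":0,"jaw":0.005}
  ],
  "squeeze": 35
}}

```text
time: 14.7
eef_pos: [468.0, -258.3, 101.1]
eef_rot: [0.0, -0.167, 0.986, -0.0]
force: [-0.1, 0.6, 0.9]
finger_gap: 15.8
finger_force: 35.0
```

Request:
{"api": "step_arm", "payload": {
  "commands": [
    {"tx":0,"ty":0,"tz":-0.01,"ax":0,"ay":0,"az":0,"jaw":0.005},
    {"tx":0,"ty":0,"tz":-0.02,"ax":0,"ay":0,"az":0,"jaw":0.005},
    {"tx":0,"ty":0,"tz":-0.025,"ax":0,"ay":0,"az":0,"jaw":0.005},
    {"tx":0,"ty":0,"tz":-0.025,"ax":0,"ay":0,"az":0,"jaw":0.005},
    {"tx":-0.01,"ty":0.0127,"tz":0,"ax":0,"ay":0,"az":0,"jaw":0.005},
    {"tx":-0.0205,"ty":0.026,"tz":0,"ax":0,"ay":0,"az":0,"jaw":0.005},
    {"tx":-0.0205,"ty":0.026,"tz":0,"ax":0,"ay":0,"az":0,"jaw":0.005},
    {"tx":-0.0205,"ty":0.026,"tz":0,"ax":0,"ay":0,"az":0,"jaw":0.005},
    {"tx":-0.0205,"ty":0.026,"tz":0,"ax":0,"ay":0,"az":0,"jaw":0.005},
    {"tx":-0.0205,"ty":0.026,"tz":0,"ax":0,"ay":0,"az":0,"jaw":0.005},
    {"tx":-0.0205,"ty":0.026,"tz":0,"ax":0,"ay":0,"az":0,"jaw":0.005},
    {"tx":-0.0205,"ty":0.026,"tz":0,"ax":0,"ay":0,"az":0,"jaw":0.005},
    {"tx":-0.0103,"ty":0.0128,"tz":0,"ax":0,"ay":0,"az":0,"jaw":0.005},
    {"tx":0,"ty":0,"tz":0.02,"ax":0,"ay":0,"az":0,"jaw":0.005},
    {"tx":0,"ty":0,"tz":0.02,"ax":0,"ay":0,"az":0,"jaw":0.005},
    {"tx":0,"ty":0,"tz":0,"ax":0,"ay":0,"az":0,"jaw":0.005},
    {"tx":0,"ty":0,"tz":0,"ax":0,"ay":0,"az":0,"jaw":0.005}
  ]
}}

```text
time: 16.82
eef_pos: [554.3, -8.6, 141.6]
eef_rot: [0.0, -0.167, 0.986, -0.0]
force: [0.1, 0.2, 0.5]
finger_gap: 16.1
finger_force: 35.0
```

Run:
```python
from h import *
im=grab("scene",5);s=env.state();p=s["eef_pos"];print(s["time"],p.round(1),s["eef_rot"].round(4),s["force"].round(2))
print("exp tip px, barrel end, pad:",proj("scene",[p-[0,0,91],p-[0,0,71],[554.4,-8.4,40]]).round(1).tolist())
x,y,w,h=225,185,72,54
c=cv2.resize(im[y:y+h,x:x+w],None,fx=11,fy=11,interpolation=cv2.INTER_CUBIC)
cv2.imwrite("pics/a5.png",cv2.cvtColor(np.clip(c*1.7,0,255).astype(np.uint8),cv2.COLOR_RGB2BGR))
```

```text
17.075 [554.4  -8.4 141.7] [ 5.000e-04 -1.673e-01  9.859e-01  0.000e+00] [-0.74  0.85 -0.14]
exp tip px, barrel end, pad: [[262.1, 209.3], [261.8, 204.2], [262.3, 212.0]]
```

View pics/a5.png

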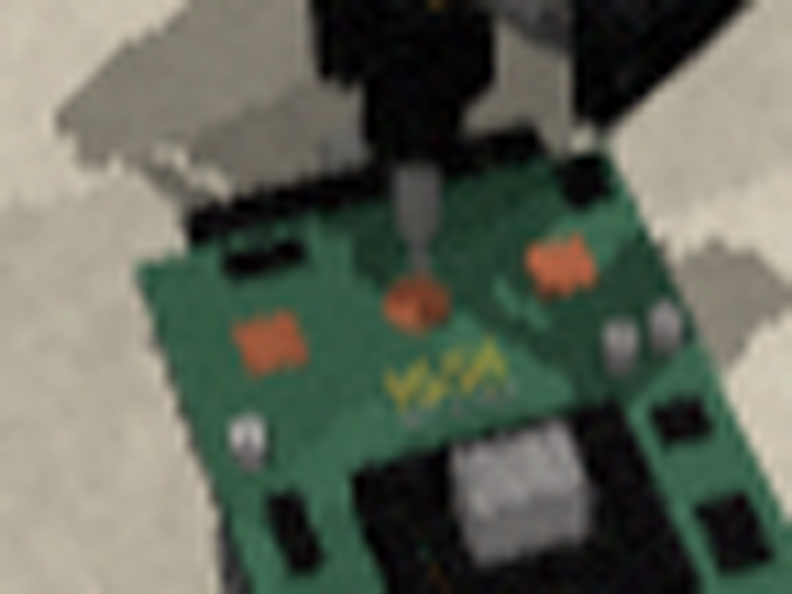

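The probe is upright with its tip above the round pad at scene (262,212), and the module sits level in the socket at scene (272,229). I descend slowly to contact.

Request:
{"api": "step_arm", "payload": {
  "commands": [
    {"tx":0,"ty":0,"tz":0.004,"ax":0,"ay":0,"az":0,"jaw":0.005},
    {"tx":0,"ty":0,"tz":0.004,"ax":0,"ay":0,"az":0,"jaw":0.005},
    {"tx":0,"ty":0,"tz":0.002,"ax":0,"ay":0,"az":0,"jaw":0.005},
    {"tx":0,"ty":0,"tz":0,"ax":0,"ay":0,"az":0,"jaw":0.005},
    {"tx":0,"ty":0,"tz":0,"ax":0,"ay":0,"az":0,"jaw":0.005}
  ]
}}

```text
time: 17.7
eef_pos: [554.2, -8.4, 131.1]
eef_rot: [0.0, -0.167, 0.986, -0.0]
force: [-0.0, 0.5, -1.2]
finger_gap: 15.7
finger_force: 35.0
```

```bash
cat > f.py <<'E'
from h import *
F=[];Z=[]
for _ in range(8): viewer.get_image("scene"); s=env.state(); F.append(s["force"]); Z.append(s["eef_pos"])
print(s["time"],np.mean(Z,0).round(2),np.mean(F,0).round(2),np.std(F,0).round(2))
E
python3 f.py
```

```text
18.1 [554.18  -8.38 131.13] [-0.03  0.01 -0.65] [0.35 0.36 0.43]
```

Request:
{"api": "step_arm", "payload": {
  "commands": [
    {"tx":0,"ty":0,"tz":0.002,"ax":0,"ay":0,"az":0,"jaw":0.005},
    {"tx":0,"ty":0,"tz":0.001,"ax":0,"ay":0,"az":0,"jaw":0.005},
    {"tx":0,"ty":0,"tz":0,"ax":0,"ay":0,"az":0,"jaw":0.005},
    {"tx":0,"ty":0,"tz":0,"ax":0,"ay":0,"az":0,"jaw":0.005}
  ]
}}

```text
time: 18.6
eef_pos: [554.2, -8.4, 128.2]
eef_rot: [0.0, -0.167, 0.986, -0.0]
force: [0.2, -0.4, 0.3]
finger_gap: 15.6
finger_force: 35.0
```

```bash
python3 f.py
```

```text
19.0 [554.19  -8.38 128.13] [0.2  0.08 0.98] [0.54 0.46 0.45]
```

The spring force is up 1.6 N for 3 mm of travel, so contact is at about 131.2. Two more millimetres reaches about halfway.

Request:
{"api": "step_arm", "payload": {
  "commands": [
    {"tx":0,"ty":0,"tz":0.001,"ax":0,"ay":0,"az":0,"jaw":0.005},
    {"tx":0,"ty":0,"tz":0.001,"ax":0,"ay":0,"az":0,"jaw":0.005},
    {"tx":0,"ty":0,"tz":0,"ax":0,"ay":0,"az":0,"jaw":0.005},
    {"tx":0,"ty":0,"tz":0,"ax":0,"ay":0,"az":0,"jaw":0.005}
  ]
}}

```text
time: 19.5
eef_pos: [554.2, -8.4, 126.1]
eef_rot: [0.0, -0.167, 0.986, -0.0]
force: [1.3, 0.3, 1.5]
finger_gap: 15.6
finger_force: 35.0
```

```bash
cat >> f.py <<'E'
im=grab("scene",4); x,y,w,h=225,185,72,54
c=cv2.resize(im[y:y+h,x:x+w],None,fx=11,fy=11,interpolation=cv2.INTER_CUBIC)
cv2.imwrite("pics/a6.png",cv2.cvtColor(np.clip(c*1.7,0,255).astype(np.uint8),cv2.COLOR_RGB2BGR))
E
python3 f.py
```

```text
19.9 [554.17  -8.37 126.11] [0.33 0.02 1.76] [0.39 0.68 0.52]
```

View pics/a6.png

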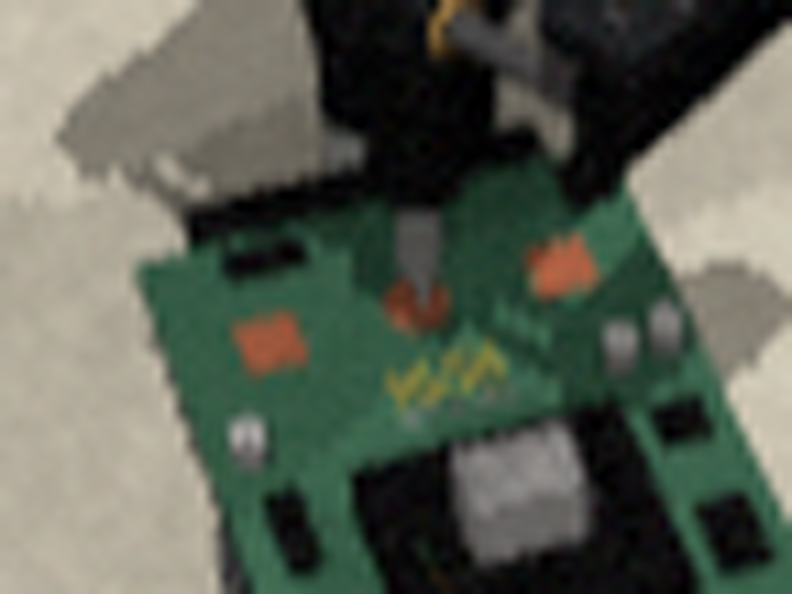

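The tip sits in the centre of the round pad at crop (424,303). The spring force is 2.4 N, about 4.8 mm in, and the probe is upright. Handing in.

```bash
python3 -c "
from cell import env
print(env.finish_job())"
```

```text
the job is handed in; nothing more can be done
None
```

The module is pressed home in its socket, and the probe is held upright on the round test pad with its spring about halfway in (4.8 mm, 2.4 N); I handed the job in after about 20 s of the 59 s allowed, and no verdict was returned.

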